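# Unstack the repair-bench containers into their wells

### The job

Two stacks of small containers have been left on the instrument-repair bench. Take the stacks apart and set each container upright and flat inside the empty plywood well that has its own shape and size: the oblong case in the oblong well, the large round tin in the large round well, the square box in the square well, the hexagonal box in the hexagonal well, the small round pot in the small round well. Set them down gently, and do not drop, throw or knock any of them over.

Things in the scene. Friction and masses are not known exactly. Their poses are not given: they have to be found in the camera images.
- case: Oblong black plastic mouthpiece case, 92 mm long (its x) by 50 mm wide (its y). 30 mm high. Loose. Its origin is the centre of its underside, z up. At the start it stands on the bench as the foot of a stack.
- tin: Large round metal pad tin, 68 mm in diameter. 30 mm high. Loose. Its origin is the centre of its underside, z up. At the start it stands on the bench as the foot of a stack.
- square_box: Square wooden box, 46 by 46 mm, sides along its x and y. 30 mm high. Loose. Its origin is the centre of its underside, z up. At the start it stands on either the case or the tin.
- hex_box: Hexagonal brass box, 46 mm across flats (one pair of flats faces along its x, the others 60 and 120 degrees round from it), 53 mm across corners. 30 mm high. Loose. Its origin is the centre of its underside, z up. At the start it stands on either the case or the tin, whichever the square box does not.
- pot: Small round white plastic grease pot, 30 mm in diameter. 30 mm high. Loose. Its origin is the centre of its underside, z up. At the start it stands on the square box, so that stack is three high.
- case_well: Oblong well for the case, 112 mm (its x) by 70 mm (its y) inside. A 5 mm thick plywood floor with blue lining, and round it a rim 5 mm wide that stands 6 mm above the floor (11 mm above the bench). Fixed. Its origin is the centre of its underside, on the bench, z up.
- tin_well: Large round well for the tin, 88 mm in diameter inside. A 5 mm thick plywood floor with blue lining, and round it a rim 5 mm wide that stands 6 mm above the floor (11 mm above the bench). Fixed. Its origin is the centre of its underside, on the bench, z up.
- square_well: Square well for the square box, 66 by 66 mm inside, sides along its x and y. A 5 mm thick plywood floor with blue lining, and round it a rim 5 mm wide that stands 6 mm above the floor (11 mm above the bench). Fixed. Its origin is the centre of its underside, on the bench, z up.
- hex_well: Hexagonal well for the hexagonal box, 66 mm across flats inside (flats placed as on the box). A 5 mm thick plywood floor with blue lining, and round it a rim 5 mm wide that stands 6 mm above the floor (11 mm above the bench). Fixed. Its origin is the centre of its underside, on the bench, z up.
- pot_well: Small round well for the grease pot, 50 mm in diameter inside. A 5 mm thick plywood floor with blue lining, and round it a rim 5 mm wide that stands 6 mm above the floor (11 mm above the bench). Fixed. Its origin is the centre of its underside, on the bench, z up.
Mind the look-alikes: they are no part of the job. What is meant by the hex_box is not turquoise, and is the larger of those in its own colour.

How it is judged:
By the outcome, as a careful person would: the job done as asked, in the order asked, and still so for the second after the job is handed in, with the robot touching nothing.
It also fails if it takes over 128 s, if anything falls off the work surface, if the arm or the gripper's body presses on something with over 40 N, if the wrist force passes 120 N, or if a joint passes its speed limit or range.

### The arm

A 7-joint arm with a two-finger parallel gripper is mounted at the origin on the work surface. World frame = base frame: x ahead of the robot, y to its left, z up, the work surface at z = 0. Lengths are in m, angles in degrees, forces in N, time in s.
With the tool pointing down it reaches from about 0.35 to 0.775 m from the base axis. Payload 3.1 kg.
Tool frame: the origin (TCP) lies on the centre line of the jaws, within the pads' length; the fingertips stand 17 mm ahead of it and the grasp point (between the pads) lies 2 mm behind it (robot.tip_reach is the distance from the TCP to the fingertips, in m); z points along the fingers, y is the direction in which the jaws open and shut (so a half turn about z gives the same grasp; the last joint's range is limited). The gripper opens to 85 mm and grips with 20 to 120 N. Pads are 22 mm wide; open, the fingers measure 114 mm over their backs; the gripper's body (76 mm by 85 mm) begins 54 mm behind the grasp point. The pads swing forward as they close: fully open they stand 13 mm farther back than shut.
Start: joints at [-75.212, 17.813, 0.802, 86.603, -0.252, 75.585, -1.558], TCP at [0.162, 0.525, 0.248] pointing down, gripper open.
Joint ranges: [-154.91, 154.91], [-16.99, 109.72], [-72.82, 74.43], [7.12, 147.25], [-82.49, 262.49], [11.32, 116.49], [-174.64, 174.64]. Speed limits (degrees/s): [159.86, 159.86, 180, 180, 180, 180, 180].

### API

Orientations are given as [roll, pitch, yaw] about the fixed x, y, z axes, in that order (R = Rz(yaw) Ry(pitch) Rx(roll)).
In Python, from station import robot, fingers, vision, workorder, recognise gives the robot as it stands. Calls block until the motion is done:
- robot.move_to(position, orientation): joint-space move of the TCP to a pose.
- robot.line_to(position, orientation=None, velocity=0.15, f_stop=None): straight line of the TCP; orientation=None keeps the orientation; velocity is the mean speed in m/s. With f_stop (N) it stops when the force on the tool has changed by that much, and returns True; else False.
- robot.move_j(angles): joint-space move.
- fingers.gripper_to(opening, force=None): opening from 0.0 (shut) to 1.0 (fully open); force is the grip in N (None keeps the last); returns when the fingers have stopped.
- robot.pause(seconds).
- robot.inverse_kinematics(position, orientation): joint angles nearest the present ones, or None.
- vision.grab_frame(name): name is "scene" or "top" or "wrist"; returns the picture (480x640x3 uint8, red, green, blue); there is no depth.
- vision.calibration(name): a dict with "mtx" (3x3 intrinsics, pixels), "extrinsics" (4x4, takes a point from world to camera coordinates); the wrist camera has in their place "T_tool_cam" (4x4, takes a point from camera to tool coordinates, whose origin is the TCP and whose axes are the flange's). Camera axes: x right, y up, looking along -z (the intrinsics and any distortion apply to the point x, -y, -z); pixel columns grow to the right and rows downward; lengths in m; the calibration is good to about 2 mm. A picture is of the moment at which its call begins: read the wrist's pose just before it. calibration takes no time and is no camera call.
A pose or a line that the arm cannot do raises robot.PlanningError and nothing moves.
- workorder.close_job(): hands the job in, once; it reports no verdict.
Trained networks look in the newest picture that a camera, given by its name, has taken for a name from the list of things; names that differ only in an ending like _2 or _b are one class to them, and where a whole thing is asked for, a point or a joint stands for the part that bears it (a point fixed in the world has none). Each returns a list of dicts, best first, with "p" (0 to 1); they miss things now and then, are a little off and sometimes report something else, mostly with a low value. They report only what shows in the picture. A call takes as long as a camera call. They do not tell look-alikes from the thing itself.
- recognise(label, camera): "rect" ([centre column, centre row, width, height] in pixels, round what is visible of it).
Readings, each from a call of its own:
- robot.current_time_s(): time.
- robot.current_joint_positions(): joint angles.
- robot.current_dq(): joint speeds.
- robot.current_joint_torque(): joint torques, N m.
- robot.current_tool_pos(): TCP position.
- robot.current_eef_rot(): TCP orientation.
- robot.current_contact_force(): force on the tool from outside, world axes, zero at the start.
- robot.current_torque(): the same for the moment, N m.
- robot.current_finger_gap(): opening from 0.0 (shut) to 1.0 (fully open).
Only numpy, scipy, OpenCV 4.12 (cv2) and the standard library are available. Lean on these libraries where they do the work, as an engineer would, in place of code of your own. Each camera call takes 0.05 s, during which the arm holds its last target. There are 200 camera calls.

## Working session

There is one attempt and no reset: what is moved stays moved. The work goes in short steps, each a Python script; the robot and the scene stay as the last script left them, time stands still between calls to the robot, and variables do not carry over. Pictures are saved under pics/ and viewed, about 12 in all and at most 16, crops included, and the job is handed in when it is done.

```bash
mkdir -p pics; ls
python3 - <<'E'
from station import robot, fingers, vision, workorder, recognise
import cv2, numpy as np
np.set_printoptions(precision=4,suppress=True)
for n in ("top","scene"):
    im=vision.grab_frame(n); cv2.imwrite(f"pics/{n}0.png",im[:,:,::-1])
    c=vision.calibration(n); print(n,{k:np.array(v).tolist() if not isinstance(v,str) else v for k,v in c.items()})
    for l in "case tin square_box hex_box pot case_well tin_well square_well hex_well pot_well".split():
        print(l,[(np.round(d["rect"]).astype(int).tolist(),round(d["p"],2)) for d in recognise(l,n)])
print(vision.calibration("wrist"),robot.current_time_s())
E
```

```text
pics
top {'mtx': [[583.2379153287728, 0.0, 329.36413552755886], [0.0, 583.2379153287728, 241.48385122605828], [0.0, 0.0, 1.0]], 'extrinsics': [[-0.028217698725034074, -0.9995827013991935, -0.00617936421923895, -0.023788008469400417], [0.9968770081061895, -0.028596373240120973, 0.0736103127745291, -0.5044127200722284], [-0.07375630269960336, -0.004082952485946174, 0.9972679365702488, -1.368104306510628], [0.0, 0.0, 0.0, 1.0]]}
case [([456, 273, 44, 45], 0.65)]
tin [([414, 203, 27, 19], 0.47)]
square_box [([415, 196, 22, 21], 0.49)]
hex_box [([502, 279, 25, 23], 0.85), ([459, 274, 18, 24], 0.7)]
pot [([414, 195, 16, 14], 0.72)]
case_well [([361, 266, 45, 56], 0.77)]
tin_well [([272, 265, 37, 38], 0.57), ([415, 196, 14, 13], 0.52)]
square_well [([217, 196, 46, 44], 0.93), ([272, 265, 39, 39], 0.52)]
hex_well [([304, 168, 36, 34], 0.92)]
pot_well [([171, 286, 27, 27], 0.9)]
scene {'mtx': [[597.8137169814515, 0.0, 313.94037397049914], [0.0, 597.8137169814515, 246.01742596110722], [0.0, 0.0, 1.0]], 'extrinsics': [[0.8778129096178976, 0.47851116851569303, -0.02171537045290486, -0.4179792425
[... 283 characters left out ...]
[414, 224, 48, 22], 0.28)]
hex_box [([155, 371, 31, 35], 0.83), ([200, 323, 32, 35], 0.72), ([166, 314, 19, 20], 0.69)]
pot [([315, 308, 14, 23], 0.65)]
case_well [([279, 276, 70, 29], 0.86), ([404, 279, 43, 27], 0.56)]
tin_well [([327, 230, 42, 25], 0.75)]
square_well [([416, 221, 46, 26], 0.6)]
hex_well [([406, 277, 38, 30], 0.84)]
pot_well [([355, 184, 18, 17], 0.79)]
{'mtx': array([[353.0416,   0.    , 318.3978],
       [  0.    , 353.0416, 241.973 ],
       [  0.    ,   0.    ,   1.    ]]), 'T_tool_cam': array([[-0.0001,  0.9565,  0.2918,  0.0741],
       [ 1.    ,  0.0002, -0.0003,  0.0002],
       [-0.0003,  0.2918, -0.9565, -0.1251],
       [ 0.    ,  0.    ,  0.    ,  1.    ]])} 1.1
```

Run:
```python
import cv2, numpy as np
a=cv2.imread("pics/top0.png"); 
cv2.imwrite("pics/top0c.png",cv2.resize(a[130:330,130:530],None,fx=2,fy=2,interpolation=cv2.INTER_CUBIC))
b=cv2.imread("pics/scene0.png"); cv2.imwrite("pics/scene0c.png",cv2.resize(b[160:410,120:460],None,fx=2.3,fy=2.3,interpolation=cv2.INTER_CUBIC))
```

```text
(no output)
```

View pics/top0c.png

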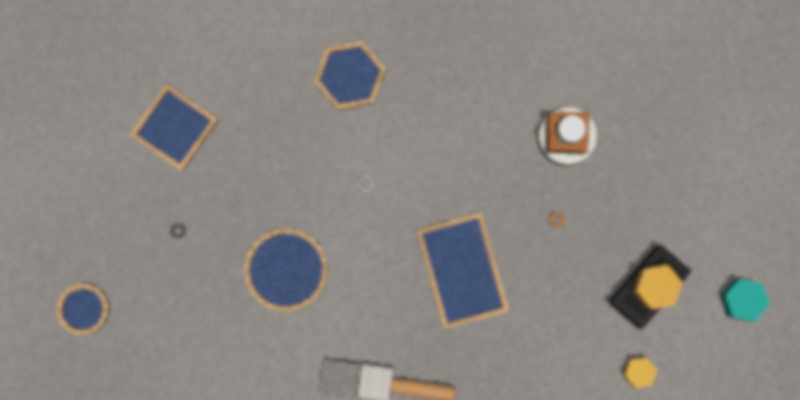

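View pics/scene0c.png

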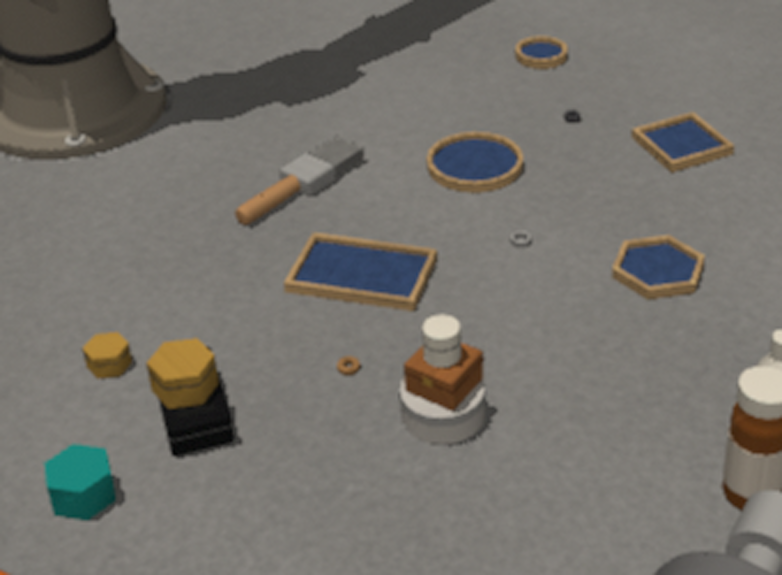

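Top view: hex on case at (459,273), with the turquoise hex at (503,280) and the small brass hex at (450,316) as look-alikes. Only the one on the case is both brass and the larger, so that is the hex_box. The tin, square and pot stack is at (414,196). I'll fit the shapes in the top picture.

```bash
cat > h.py <<'E'
from station import robot, fingers, vision, workorder, recognise
import cv2, numpy as np
from scipy.optimize import minimize
C={n:vision.calibration(n) for n in("top","scene")}
def circ(d): t=np.arange(0,360,6)*np.pi/180; return np.c_[np.cos(t),np.sin(t)]*d/2
def rect(a,b): return np.array([[a,b],[-a,b],[-a,-b],[a,-b]])/2
def hexa(f): t=np.radians(np.arange(30,390,60)); return np.c_[np.cos(t),np.sin(t)]*f/np.sqrt(3)
# name: outline, z low, z high, yaw period, BGR->mask colour class, approx pixel in top
OBJ=dict(pot=(circ(.030),.06,.09,0,'white'),square_box=(rect(.046,.046),.03,.06,90,'brown'),
 tin=(circ(.068),0,.03,0,'white'),hex_box=(hexa(.046),.03,.06,60,'brass'),case=(rect(.092,.05),0,.03,180,'black'),
 case_well=(rect(.112,.07),.005,.006,180,'blue'),tin_well=(circ(.088),.005,.006,0,'blue'),square_well=(rect(.066,.066),.005,.006,90,'blue'),
 hex_well=(hexa(.066),.005,.006,60,'blue'),pot_well=(circ(.05),.005,.006,0,'blue'))
def proj(P,cam='top'):
    c=C[cam]; q=np.c_[P,np.ones(len(P))]@np.array(c['extrinsics']).T[:,:3]; q=q*[1,-1,-1]
    u=q@np.array(c['mtx']).T; return u[:,:2]/u[:,2:]
def unproj(uv,z,cam='top'):
    c=C[cam]; E=np.array(c['extrinsics']); d=np.linalg.inv(c['mtx'])@[*uv,1]*[1,-1,-1]
    R=E[:3,:3].T; o=-R@E[:3,3]; d=R@d; return (o+d*(z-o[2])/d[2])[:2]
def mask(im,col):
    H,S,V=[x.astype(int) for x in cv2.split(cv2.cvtColor(im,cv2.COLOR_RGB2HSV))]
    return {'white':(S<45)&(V>165),'brown':(H<15)&(S>110)&(V>60),'brass':(H>=15)&(H<32)&(S>120)&(V>110),
     'black':V<60,'blue':(H>95)&(H<130)&(S>75)}[col].astype(np.uint8)
def hull(name,x,y,yaw,cam='top'):
    o,z0,z1,_,_=OBJ[name]; a=np.radians(yaw); p=o@np.array([[np.cos(a),np.sin(a)],[-np.sin(a),np.cos(a)]])+[x,y]
    return cv2.convexHull(proj(np.r_[np.c_[p,p[:,0]*0+z0],np.c_[p,p[:,0]*0+z1]],cam).astype(np.float32))[:,0]
def fit(im,name,px,r=45,extra=None):
    K=6; u0,v0=int(px[0])-r,int(px[1])-r; sub=im[v0:v0+2*r,u0:u0+2*r]
    big=cv2.resize(sub,None,fx=K,fy=K,interpolation=cv2.INTER_CUBIC); m=mask(big,OBJ[name][4])
    if extra: 
        for e in extra: m|=mask(big,e)
    m=cv2.morphologyEx(m,cv2.MORPH_OPEN,np.ones((9,9)))
    n,l,st,ce=cv2.connectedComponentsWithStats(m); i=1+np.argmin([np.hypot(*(c-r*K)) -0.02*s[4] for c,s in zip(ce[1:],st[1:])])
    m=cv2.drawContours(np.zeros_like(m),[cv2.convexHull(cv2.findNonZero((l==i).astype(np.uint8)))],-1,1,-1)
    c=cv2.moments(m,True); cen=[(c['m10']/c['m00']+.5)/K-.5+u0,(c['m01']/c['m00']+.5)/K-.5+v0]
    xy=unproj(cen,(OBJ[name][1]+OBJ[name][2])/2)
    def cost(p):
        h=((hull(name,p[0]/1e3,p[1]/1e3,p[2])-[u0,v0]+.5)*K-.5)
        a=cv2.fillPoly(np.zeros_like(m),[np.round(h*16).astype(np.int32)],1,shift=4); return 1-(a&m).sum()/(a|m).sum()
    per=OBJ[name][3]; yaws=np.arange(0,per,10) if per else [0]
    b=min(([*xy*1e3,y] for y in yaws),key=cost)
    s=np.array([b]*4,float)+np.array([[0,0,0],[4,0,0],[0,4,0],[0,0,8 if per else 0.01]])
    R=minimize(cost,b,method='Nelder-Mead',options=dict(initial_simplex=s))
    x=R.x; return x[0]/1e3,x[1]/1e3,x[2],1-R.fun
E
python3 - <<'E'
from h import *
import json
im=cv2.imread("pics/top0.png")[:,:,::-1].copy(); sc=cv2.imread("pics/scene0.png")
px=dict(pot=(416,195),square_box=(414,196),hex_box=(459,273),tin=(414,198),case=(455,272),case_well=(361,266),tin_well=(272,265),square_well=(217,194),hex_well=(305,168),pot_well=(171,284))
P={}
ov=cv2.resize(im[130:330,130:530,::-1],None,fx=2,fy=2); so=cv2.resize(sc[160:410,120:460],None,fx=2,fy=2)
for n in px:
    r=24 if n in('pot','square_box','hex_box') else 45
    P[n]=fit(im,n,px[n],r,extra={'tin':['brown'],'case':['brass']}.get(n)); print(n,np.round(P[n],4),round(float(np.hypot(*P[n][:2])),3))
    for img,cam,o in((ov,'top',(130,130)),(so,'scene',(120,160))):
        cv2.polylines(img,[np.int32((hull(n,*P[n][:3],cam)-o)*2)],True,(0,255,0),1)
json.dump({k:[float(x) for x in v] for k,v in P.items()},open("P.json","w"))
cv2.imwrite("pics/ov1.png",ov); cv2.imwrite("pics/ov2.png",so)
E
```

```text
pot [ 0.6021 -0.2382 -0.0017  0.751 ] 0.647
square_box [ 0.6024 -0.2353  0.1792  0.6399] 0.647
hex_box [ 0.4201 -0.3363 10.8468  0.9188] 0.538
tin [ 0.6083 -0.2373 -0.005   0.4171] 0.653
case [  0.4215  -0.3305 134.1911   0.8649] 0.536
case_well [ 0.4461 -0.1112 15.      0.8561] 0.46
tin_well [4.557e-01 9.970e-02 2.000e-04 8.500e-01] 0.466
square_well [ 0.6307  0.232  51.116   0.8035] 0.672
hex_well [6.86800e-01 1.78000e-02 5.43796e+01 8.00400e-01] 0.687
pot_well [0.4138 0.3421 0.0041 0.7293] 0.537
```

View pics/ov1.png

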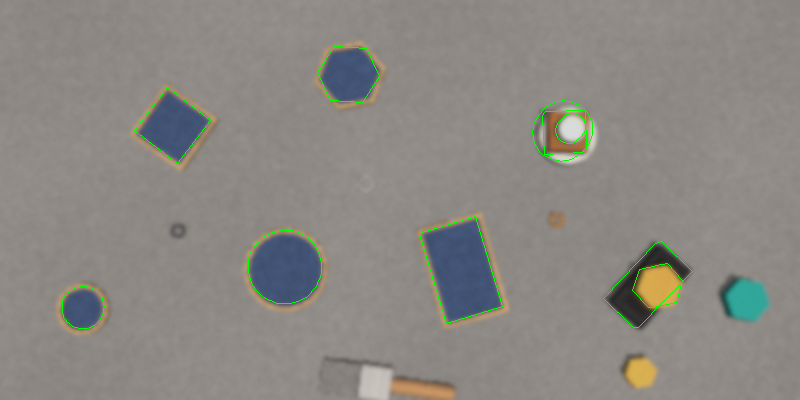

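View pics/ov2.png

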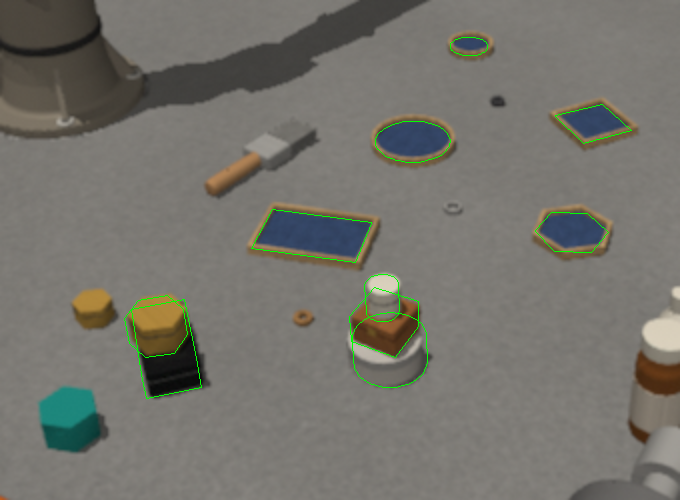

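Run:
```python
from h import *
import json
P=json.load(open("P.json")); im=cv2.imread("pics/top0.png")[:,:,::-1].copy()
for n in('case_well','square_well','tin_well','pot_well','hex_well'):
    h=hull(n,*P[n][:3]); c=h.mean(0).astype(int); r=45
    m=mask(im[c[1]-r:c[1]+r,c[0]-r:c[0]+r],'blue'); M=cv2.moments(m,True)
    print(n,M['m00'],cv2.contourArea(h),M['m10']/M['m00']+c[0]-r,M['m01']/M['m00']+c[1]-r,cv2.moments(h)['m10']/cv2.contourArea(h),cv2.moments(h)['m01']/cv2.contourArea(h))
i=lambda u,v: cv2.cvtColor(im[v:v+1,u:u+1],cv2.COLOR_RGB2HSV)[0,0]
print([i(416,194),i(425,205),i(406,202),i(459,273),i(400,203),i(414,211),i(300,220)])
# row profile through hex box and tin
print(im[195,395:432].tolist());
```

```text
case_well 1165.0 1372.654622323811 360.79399141630904 264.8755364806867 360.6432583325197 265.0162362932569
square_well 585.0 740.8414647615282 216.33675213675212 193.13333333333333 216.22024366687683 192.65574076261433
tin_well 902.0 1059.9037289260887 272.50665188470066 264.5354767184036 272.4314472653506 263.5005811258922
pot_well 251.0 345.5681567224674 170.9243027888446 284.2430278884462 171.50711867147427 283.83726343062375
hex_well 503.0 637.0103011673782 304.40357852882704 167.2445328031809 304.21249483122364 167.15938466619076
[array([ 90,   2, 219], dtype=uint8), array([ 23,  18, 185], dtype=uint8), array([ 13, 161, 163], dtype=uint8), array([ 20, 162, 215], dtype=uint8), array([ 19,  17, 122], dtype=uint8), array([ 23,  16, 188], dtype=uint8), array([ 15,  17, 146], dtype=uint8)]
[[140, 136, 131], [128, 124, 119], [108, 104, 100], [102, 99, 96], [137, 131, 125], [176, 169, 161], [185, 176, 168], [150, 142, 134], [112, 97, 87], [117, 83, 59], [145, 94, 57], [147, 96, 57], [123, 85, 59], [110, 96, 86], [145, 143, 139], [191, 193, 190], [213, 215, 214], [216, 218, 217], [216, 219, 218], [216, 219, 218], [217, 220, 218], [217, 219, 218], [217, 219, 218], [216, 219, 218], [217, 219, 218], [215, 216, 214], [208, 202, 195], [191, 171, 154], [180, 148, 124], [189, 166, 149], [208, 195, 183], [214, 205, 195], [199, 192, 183], [170, 165, 158], [147, 143, 138], [142, 138, 134], [143, 138, 134]]
```

```bash
python3 - <<'E'
s=open('h.py').read()
s=s.replace("def hull(name,x,y,yaw,cam='top'):\n    o,z0,z1,_,_=OBJ[name];","def hull(name,x,y,yaw,cam='top',sc=1):\n    o,z0,z1,_,_=OBJ[name]; o=o*sc;")
s=s.replace("r=45,extra=None):","r=45,extra=None,cam='top'):").replace("/2)\n    def cost","/2,cam)\n    def cost").replace("p[1]/1e3,p[2])","p[1]/1e3,p[2],cam,1+p[3]/50)")
s=s.replace("[*xy*1e3,y] for","[*xy*1e3,y,0] for").replace("[[0,0,0],[4,0,0],[0,4,0],[0,0,8 if per else 0.01]]","[[0,0,0,-2],[4,0,0,0],[0,4,0,0],[0,0,8 if per else 0.01,0],[0,0,0,2]]").replace("[b]*4","[b]*5")
s=s.replace("x[2],1-R.fun","x[2],1-R.fun,1+x[3]/50")
s+='''
from scipy.spatial.transform import Rotation as Ro
def wrist():
    p=robot.current_tool_pos(); o=robot.current_eef_rot(); im=vision.grab_frame("wrist"); w=vision.calibration("wrist")
    T=np.eye(4); T[:3,:3]=Ro.from_euler('xyz',o,degrees=True).as_matrix(); T[:3,3]=p
    C['wrist']=dict(mtx=w['mtx'],extrinsics=np.linalg.inv(T@np.array(w['T_tool_cam']))); return im
'''
open('h.py','w').write(s)
E
python3 - <<'E'
from h import *
import json
im=cv2.imread("pics/top0.png")[:,:,::-1].copy(); P=json.load(open("P.json"))
for n in P:
    if n.endswith('well'):
        c=hull(n,*P[n][:3]).mean(0); P[n]=fit(im,n,c); print(n,np.round(P[n],4))
json.dump({k:[float(x) for x in v] for k,v in P.items()},open("P.json","w"))
print(robot.current_eef_rot())
tiles=[]
for k,(xy,yaw) in enumerate([((.42,-.335),45),((.605,-.236),90)]):
    print(robot.inverse_kinematics([*xy,.20],[180,0,yaw]))
    robot.move_to([*xy,.20],[180,0,yaw]); im=wrist(); cv2.imwrite(f"pics/w{k}.png",im[:,:,::-1])
    json.dump(np.array(C['wrist']['extrinsics']).tolist(),open(f"w{k}.json","w")); ov=im[:,:,::-1].copy()
    for n in [('hex_box','case'),('pot','square_box','tin')][k]:
        c=hull(n,*P[n][:3],'wrist').mean(0); print(n,c)
        cv2.polylines(ov,[np.int32(hull(n,*P[n][:3],'wrist'))],True,(0,255,0),1)
    tiles.append(ov)
cv2.imwrite("pics/wov.png",cv2.resize(np.hstack(tiles),(800,300),interpolation=cv2.INTER_AREA)); print(robot.current_time_s(),robot.current_joint_positions())
E
```

```text
case_well [ 0.4463 -0.112  13.3633  0.9645  0.9257]
tin_well [0.4532 0.0996 0.0061 0.9916 0.9208]
square_well [ 0.6295  0.2316 53.7637  0.9868  0.8935]
hex_well [6.86600e-01 1.72000e-02 6.83557e+01 9.88000e-01 8.92000e-01]
pot_well [0.413  0.3439 0.01   0.9788 0.851 ]
[-1.79999743e+02  1.83664231e-03  1.62827703e+02]
[ -8.85187784  29.5492495   65.79307081  94.72937412 -27.87882982
  74.14202784  17.04431962]
hex_box [319.82785 229.95322]
case [316.1193 210.0743]
[ -8.23273534  37.73239575  48.84474656  74.9586972  -27.9531951
  79.41475925  39.47492334]
pot [316.5793  240.91566]
square_box [317.11966 218.12988]
tin [323.9859  220.58774]
5.2 [ -8.162203    37.67283749  49.05745543  75.10073233 -27.86881474
  79.41129413  39.4455106 ]
```

View pics/wov.png

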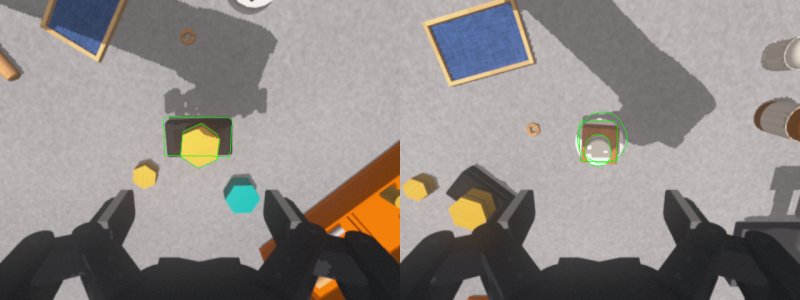

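```bash
cat > wf.py <<'E'
from h import *
import json
P=json.load(open("P.json")); t=[]
for k,(names) in enumerate([('hex_box','case'),('pot','square_box','tin')]):
    im=cv2.imread(f"pics/w{k}.png")[:,:,::-1].copy(); C['wrist']=dict(mtx=vision.calibration("wrist")['mtx'],extrinsics=json.load(open(f"w{k}.json")))
    ov=cv2.resize(im[160:300,250:390,::-1],None,fx=2.8,fy=2.8)
    for n in names:
        P[n]=[float(x) for x in fit(im,n,hull(n,*P[n][:3],'wrist').mean(0),{'pot':24,'hex_box':45,'square_box':35}.get(n,65),{'tin':['brown']}.get(n),'wrist')]
        print(n,np.round(P[n],4)); cv2.polylines(ov,[np.int32(np.round((hull(n,*P[n][:3],'wrist')-[250,160]+.5)*2.8-.5))],True,(0,255,0),1)
    t.append(ov)
cv2.imwrite("pics/wfit.png",np.hstack(t)); json.dump(P,open("P2.json","w"))
E
python3 wf.py
```

```text
hex_box [ 0.4208 -0.3353  8.4312  0.9708  0.992 ]Traceback (most recent call last):
  File "wf.py", line 8, in <module>
    P[n]=[float(x) for x in fit(im,n,hull(n,*P[n][:3],'wrist').mean(0),{'pot':24,'hex_box':45,'square_box':35}.get(n,65),{'tin':['brown']}.get(n),'wrist')]
                            ~~~^^^^^^^^^^^^^^^^^^^^^^^^^^^^^^^^^^^^^^^^^^^^^^^^^^^^^^^^^^^^^^^^^^^^^^^^^^^^^^^^^^^^^^^^^^^^^^^^^^^^^^^^^^^^^^^^^^^^^^^^^^^
  File "h.py", line 32, in fit
    n,l,st,ce=cv2.connectedComponentsWithStats(m); i=1+np.argmin([np.hypot(*(c-r*K)) -0.02*s[4] for c,s in zip(ce[1:],st[1:])])
                                                       ~~~~~~~~~^^^^^^^^^^^^^^^^^^^^^^^^^^^^^^^^^^^^^^^^^^^^^^^^^^^^^^^^^^^^^^^
    return _wrapfunc(a, 'argmin', axis=axis, out=out, **kwds)
    return _wrapit(obj, method, *args, **kwds)
    result = getattr(arr, method)(*args, **kwds)
ValueError: attempt to get argmin of an empty sequence
```

```bash
sed -i "s/('hex_box','case')/('hex_box',)/; s/('pot','square_box','tin')/('square_box',)/; s/2\.8/5/g; s/160:300,250:390/180:270,260:380/; s/\[250,160\]/[260,180]/; s/np.hstack(t)/t[1]/" wf.py
python3 wf.py
python3 - <<'E'
import cv2
im=cv2.imread("pics/w1.png"); print(im[240,285:355].tolist())
E
```

```text
hex_box [ 0.4208 -0.3353  8.4312  0.9708  0.992 ]
square_box [ 0.6039 -0.2429 87.1392  0.9839  0.9584]
[[238, 240, 243], [240, 242, 243], [241, 242, 243], [241, 243, 243], [233, 236, 238], [171, 186, 206], [106, 143, 200], [92, 139, 212], [91, 142, 214], [93, 146, 217], [93, 146, 216], [105, 146, 205], [137, 155, 181], [159, 169, 181], [170, 182, 191], [175, 185, 195], [175, 184, 193], [174, 184, 193], [173, 183, 192], [176, 185, 193], [173, 185, 194], [173, 184, 193], [169, 182, 191], [171, 180, 192], [175, 182, 193], [173, 185, 194], [173, 183, 194], [172, 182, 192], [174, 185, 195], [170, 179, 189], [171, 183, 192], [171, 181, 192], [172, 183, 193], [173, 184, 195], [170, 179, 190], [175, 186, 195], [173, 182, 194], [171, 181, 192], [172, 183, 192], [170, 182, 192], [177, 188, 196], [187, 198, 203], [191, 199, 206], [190, 199, 205], [193, 201, 208], [188, 200, 206], [185, 194, 202], [176, 187, 197], [171, 182, 191], [172, 182, 193], [170, 181, 189], [169, 180, 191], [152, 164, 174], [115, 129, 149], [84, 118, 166], [87, 135, 203], [93, 147, 216], [91, 145, 217], [88, 142, 216], [91, 142, 215], [89, 138, 211], [87, 130, 196], [89, 122, 173], [113, 125, 150], [147, 150, 160], [159, 165, 170], [191, 195, 205], [229, 232, 237], [236, 238, 242], [229, 232, 237]]
```

View pics/wfit.png

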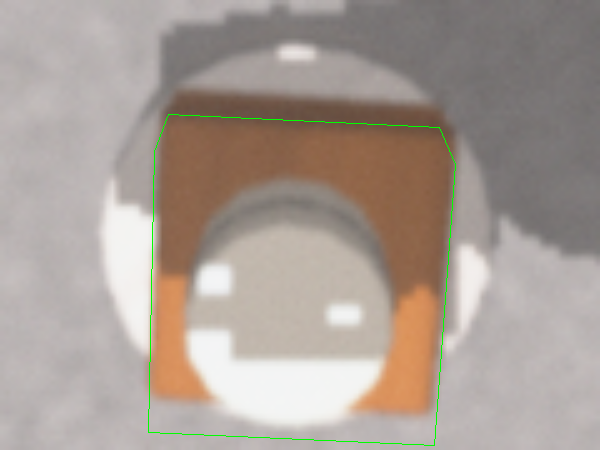

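Run:
```python
from h import *
import json
C['wrist']=dict(mtx=vision.calibration("wrist")['mtx'],extrinsics=json.load(open("w1.json")))
f=lambda u,v:((u+.5)/5-.5+260,(v+.5)/5-.5+180)
print('pot',unproj(f(288.5,325),.09,'wrist'))
a=[unproj(f(*p),.06,'wrist') for p in((151,398),(432,415),(441,130),(163,118))]; print('sq',np.round(a,4).tolist(),np.mean(a,0))
v=a[1]-a[0];w=a[2]-a[1];print(np.hypot(*v),np.hypot(*w),np.degrees(np.arctan2(*v[::-1])),np.degrees(np.arctan2(*w[::-1])))
print('tin l/r',unproj(f(102,235),.03,'wrist'),unproj(f(490,270),.03,'wrist'))
```

```text
pot [ 0.60265142 -0.23735218]
sq [[0.5805, -0.2589], [0.6253, -0.262], [0.6258, -0.2158], [0.5836, -0.2137]] [ 0.60381375 -0.23759365]
0.04495714202652655 0.04620277011882895 -3.8835743920135437 89.38406473160444
tin l/r [ 0.57020395 -0.23983203] [ 0.63731912 -0.24634725]
```

```bash
cat > pp.py <<'E'
from h import *
import json
P=json.load(open("P2.json")); P['pot'][:2]=[.6027,-.2374]; P['square_box'][:3]=[.6038,-.2376,-2.5]
Z=.21
def best(p,yaws):
    q0=robot.current_joint_positions(); c=[]
    for y in yaws:
        y=(y+180)%360-180; q=[robot.inverse_kinematics([*p,z],[180,0,y]) for z in(Z,.03)]
        if all(k is not None for k in q): c.append((np.abs(q[0]-q0).max(),y))
    return min(c)[1]
def st(s): print(s,'t',round(robot.current_time_s(),1),'F',np.round(robot.current_contact_force(),1),'gap mm',round(robot.current_finger_gap()*85,1),'tcp',np.round(robot.current_tool_pos(),4))
def pick(n,yaws,bottom,h,w,force=40):
    xy=P[n][:2]; y=best(xy,yaws); fingers.gripper_to(min(1,(w+24)/85)); robot.move_to([*xy,Z],[180,0,y])
    robot.line_to([*xy,bottom+h+.03],velocity=.2)
    if robot.line_to([*xy,bottom+h],velocity=.06,f_stop=8): st('CONTACT on descent'); raise SystemExit
    fingers.gripper_to(max(0,(w-10)/85),force); st('gripped '+n)
    robot.line_to([*xy,Z],velocity=.15); st('lifted'); return y
def place(well,yaws,h,w):
    xy=P[well][:2]; y=best(xy,yaws); robot.move_to([*xy,Z-.06],[180,0,y]); st('over')
    robot.line_to([*xy,.005+h+.012],velocity=.15)
    c=robot.line_to([*xy,.005+h-.003],velocity=.02,f_stop=4); st(f'down contact={c}')
    fingers.gripper_to(min(1,(w+14)/85)); robot.line_to([*xy,Z],velocity=.2); st('clear')
E
python3 - <<'E'
from pp import *
r=range(0,360,15)
pick('pot',r,.06,.026,.030*1e3,25)
im=wrist(); cv2.imwrite("pics/w2.png",im[:,:,::-1])
place('pot_well',r,.026,30)
im=wrist(); cv2.imwrite("pics/w3.png",im[:,:,::-1])
cv2.imwrite("pics/w23.png",cv2.resize(np.hstack([cv2.imread("pics/w2.png"),cv2.imread("pics/w3.png")]),(800,300)))
E
```

```text
gripped pot t 7.5 F [ 0.9 -0.4  1.5] gap mm 28.9 tcp [ 0.6031 -0.2377  0.0866]
lifted t 8.4 F [ 0.3 -0.2 -0.9] gap mm 28.9 tcp [ 0.6021 -0.2368  0.2087]
over t 10.7 F [ 0.2 -0.2 -0.4] gap mm 28.5 tcp [0.4144 0.3425 0.1502]
down contact=True t 12.1 F [-0.8 -0.8  3.9] gap mm 28.8 tcp [0.4129 0.3439 0.0315]
clear t 13.5 F [ 0.3  0.5 -0.8] gap mm 44.2 tcp [0.4122 0.3433 0.2088]
```

View pics/w23.png

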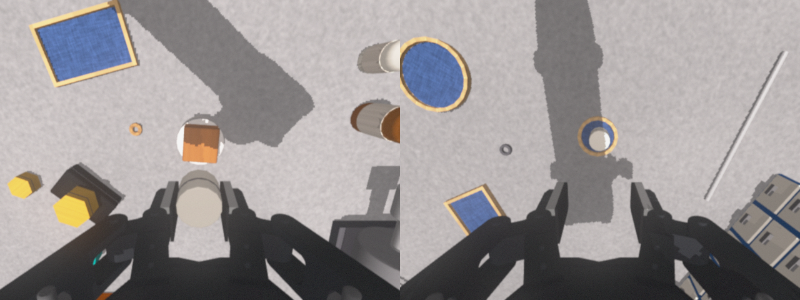

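Pot stands in its well, at about (598,139) in the right half; the square box and tin have not moved. Next the square box, then the hex box.

Run:
```python
from pp import *
def rel(y,n,w,per): 
    return [y+P[w][2]-P[n][2]+k for k in range(0,360,per)]
y=pick('square_box',[P['square_box'][2]+k for k in range(0,360,90)],.03,.025,46)
im=wrist(); cv2.imwrite("pics/w4.png",im[:,:,::-1]); json.dump(C['wrist']['extrinsics'].tolist(),open("w4.json","w"))
place('square_well',rel(y,'square_box','square_well',90),.025,46)
im=wrist(); cv2.imwrite("pics/w5.png",im[:,:,::-1])
y=pick('hex_box',[P['hex_box'][2]+90+k for k in range(0,360,60)],.03,.025,46)
im=wrist(); cv2.imwrite("pics/w6.png",im[:,:,::-1]); json.dump(C['wrist']['extrinsics'].tolist(),open("w6.json","w"))
place('hex_well',rel(y,'hex_box','hex_well',60),.025,46)
im=wrist(); cv2.imwrite("pics/w7.png",im[:,:,::-1])
R=cv2.imread; cv2.imwrite("pics/w47.png",cv2.resize(np.vstack([np.hstack([R(f"pics/w{i}.png") for i in(4,5)]),np.hstack([R(f"pics/w{i}.png") for i in(6,7)])]),(800,600)))
```

```text
gripped square_box t 17.9 F [ 0.4 -0.5  1.5] gap mm 45.6 tcp [ 0.6042 -0.2381  0.0558]
lifted t 19.1 F [ 0.2 -0.7 -1.5] gap mm 45.1 tcp [ 0.6033 -0.2371  0.2087]
over t 20.8 F [-0.5  0.6 -1.5] gap mm 44.9 tcp [0.6304 0.2285 0.1505]
down contact=True t 22.3 F [-0.9 -0.7  4.8] gap mm 45.0 tcp [0.6295 0.2317 0.0308]
clear t 23.6 F [-0.1  0.1 -0.1] gap mm 60.0 tcp [0.6287 0.2316 0.2085]
gripped hex_box t 27.9 F [0.2 0.8 3.1] gap mm 44.9 tcp [ 0.421  -0.3358  0.0556]
lifted t 29.1 F [-0.3 -0.5 -1.8] gap mm 45.1 tcp [ 0.4203 -0.3345  0.2089]
over t 30.7 F [ 0.6 -0.7 -2.5] gap mm 44.9 tcp [0.6862 0.0134 0.1509]
down contact=True t 32.2 F [ 0.1 -0.9  3.5] gap mm 44.9 tcp [0.6867 0.0174 0.0306]
clear t 33.5 F [0.4 0.5 0.1] gap mm 60.2 tcp [0.6859 0.0175 0.2085]
```

View pics/w47.png

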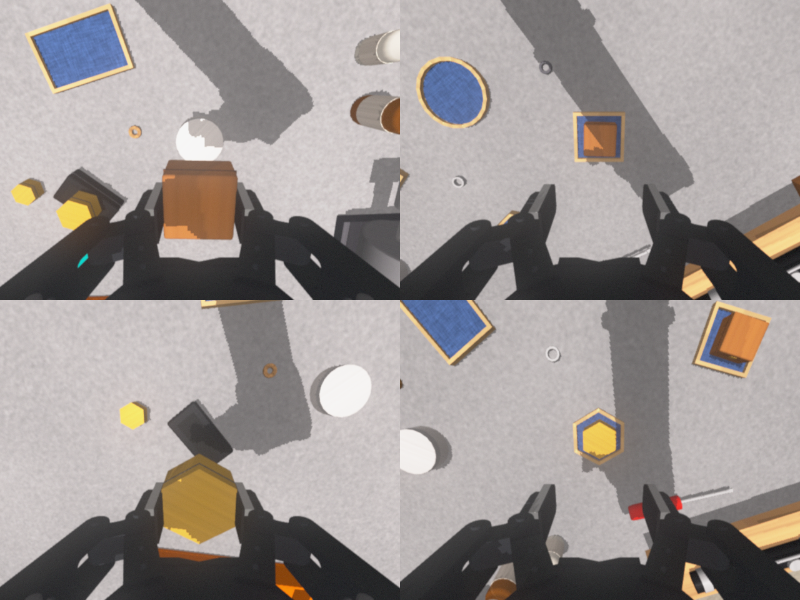

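Run:
```python
from h import *
import json
t=[]
for k,(xy,yaw,n,est) in enumerate([((.604,-.239),90,'tin',(.604,-.239,0)),((.4215,-.3305),45,'case',(.4215,-.3305,134.2))]):
    robot.move_to([*xy,.20],[180,0,yaw]); robot.pause(.2); im=wrist(); cv2.imwrite(f"pics/v{k}.png",im[:,:,::-1]); json.dump(C['wrist']['extrinsics'].tolist(),open(f"v{k}.json","w"))
    h=hull(n,*est,'wrist'); c=h.mean(0).astype(int); o=c-50; print(n,o)
    ov=cv2.resize(im[o[1]:o[1]+100,o[0]:o[0]+100,::-1],None,fx=4,fy=4,interpolation=cv2.INTER_CUBIC)
    cv2.polylines(ov,[np.int32(np.round((h-o+.5)*4-.5))],True,(0,255,0),1); t.append(ov)
cv2.imwrite("pics/v.png",np.hstack(t)); print(robot.current_time_s())
```

```text
tin [266 174]
case [267 165]
35.975
```

View pics/v.png

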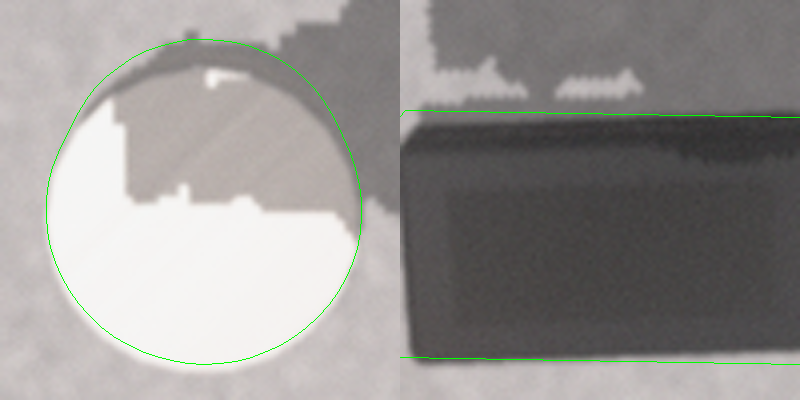

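Run:
```python
from h import *
import json
im=cv2.imread("pics/v1.png"); C['wrist']=dict(mtx=vision.calibration("wrist")['mtx'],extrinsics=json.load(open("v1.json")))
ov=cv2.resize(im[165:265,240:400],None,fx=4,fy=4,interpolation=cv2.INTER_CUBIC)
cv2.polylines(ov,[np.int32(np.round((hull('case',.4215,-.3305,136.3,'wrist')-[240,165]+.5)*4-.5))],True,(0,255,0),1)
cv2.imwrite("pics/v1c.png",ov)
```

```text
(no output)
```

View pics/v1c.png

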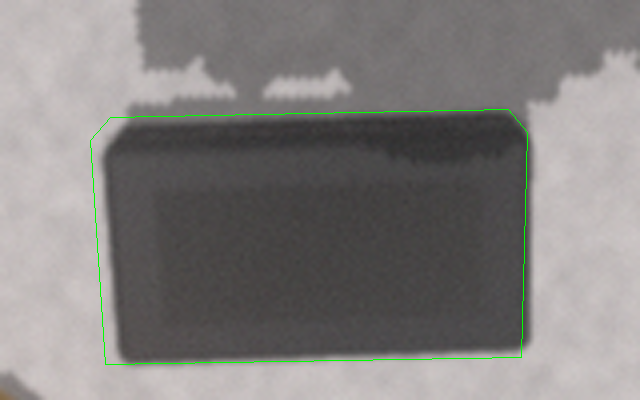

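Run:
```python
from pp import *
P['case'][:3]=[.4231,-.3321,136.3]; P['tin'][:2]=[.604,-.2405]
y=pick('case',[P['case'][2]+k for k in(0,180)],0,.024,50)
place('case_well',[y+P['case_well'][2]-P['case'][2]+k for k in(0,180)],.024,50)
im=wrist(); cv2.imwrite("pics/x0.png",im[:,:,::-1])
pick('tin',range(0,360,15),0,.022,68)
place('tin_well',range(0,360,15),.022,68)
im=wrist(); cv2.imwrite("pics/x1.png",im[:,:,::-1])
robot.move_to([.45,-.45,.3],[180,0,best((.45,-.45),range(0,360,15))])
for n in('top','scene'): cv2.imwrite(f"pics/{n}9.png",vision.grab_frame(n)[:,:,::-1])
R=cv2.imread
a=np.hstack([cv2.resize(R(f"pics/x{i}.png"),(400,300)) for i in(0,1)]); t=R("pics/top9.png")[140:320,140:440]; s=R("pics/scene9.png")[160:340,230:470]
cv2.imwrite("pics/fin.png",np.vstack([a,np.hstack([cv2.resize(t,(400,240)),cv2.resize(s,(400,300))[:240]])])); print(robot.current_time_s())
```

```text
gripped case t 39.5 F [0.5 0.4 1.3] gap mm 49.1 tcp [ 0.4236 -0.3326  0.0246]
lifted t 40.9 F [ 0.3 -0.2 -1.8] gap mm 49.0 tcp [ 0.4226 -0.3315  0.209 ]
over t 41.8 F [-0.3 -1.2 -1.2] gap mm 48.7 tcp [ 0.4465 -0.1141  0.1504]
down contact=True t 43.2 F [-0.5  0.3  4.2] gap mm 48.8 tcp [ 0.4463 -0.1119  0.0296]
clear t 44.6 F [-0.5  0.1  1.7] gap mm 63.7 tcp [ 0.4454 -0.1117  0.2089]
gripped tin t 47.7 F [0.2 0.7 2.5] gap mm 66.2 tcp [ 0.6046 -0.241   0.0228]
lifted t 49.1 F [ 0.4  0.2 -2.2] gap mm 66.4 tcp [ 0.6034 -0.24    0.2087]
over t 50.5 F [ 0.7 -0.9 -2.4] gap mm 66.4 tcp [0.4546 0.0981 0.1505]
down contact=True t 52.0 F [-1.2  0.1  3.9] gap mm 66.8 tcp [0.4532 0.0997 0.0277]
clear t 53.4 F [ 0.4 -0.1 -0.1] gap mm 81.9 tcp [0.4523 0.0994 0.2089]
55.525
```

View pics/fin.png

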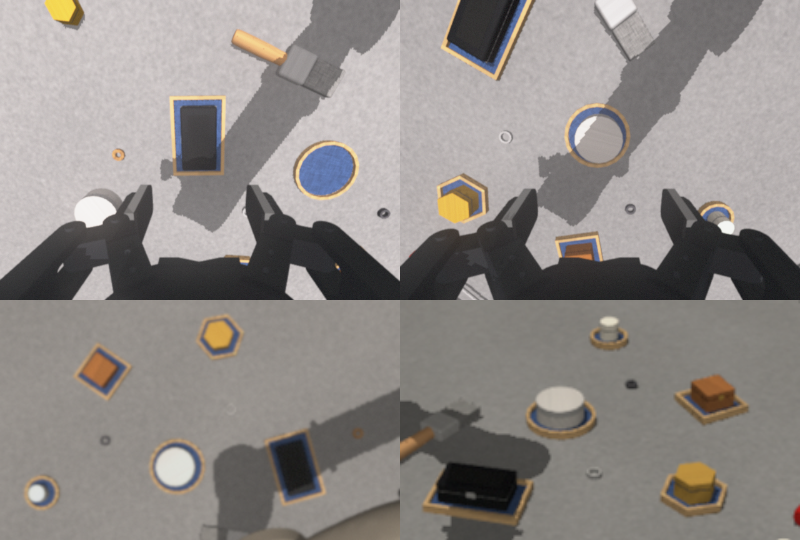

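All five containers sit flat inside their own wells, with wood and blue lining showing around each, and the look-alikes are out of the way. I'll hand the job in.

```bash
python3 -c "
from station import workorder
print(workorder.close_job())"
```

```text
the job is handed in; nothing more can be done
None
```

All five containers are in their own wells, and I handed the job in at about 55.5 s of the 128 s allowed. I took both stacks apart from the top down in this order: pot, square box, hex box, case, tin.

- **Placing:** each container was lowered slowly and stopped when it touched the well floor, at about 4–5 N. Every stop was within 1 mm of the height expected for sitting flat.
- **Look-alikes:** the hex box I took was the large brass one on the case. The turquoise hexagon and the small brass one were left untouched. I confirmed it by its shape fitting the wrist picture closely, not by a separate enlarged crop before reaching.
- **Last checks:** the final top, scene and wrist pictures show each container upright inside its rim, with the arm clear. The pot sits slightly off-centre in its well.
- **What disagreed:** the automatic outline fits went wrong in three cases: the pot, square box and tin in the blurred top picture, the square box in the wrist picture, and the case in the wrist picture, which found nothing. I corrected those positions by hand from enlarged wrist pictures before gripping.

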